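# Back off the knurled collar of the nib block

## Robot

A 6-joint arm with a two-finger parallel gripper is mounted at the origin on the work surface. World frame = base frame: x ahead of the robot, y to its left, z up, the work surface at z = 0. Lengths are in m, angles in rad, forces in N, time in s.
With the tool pointing down it reaches from about 0.375 to 0.975 m from the base axis. Payload 3.8 kg.
Tool frame: the origin (TCP) lies on the centre line of the jaws, within the pads' length; the fingertips stand 25 mm ahead of it and the grasp point (between the pads) lies 6 mm ahead of it; y points along the fingers, z is the direction in which the jaws open and shut, and the axes are right-handed (so a half turn about y gives the same grasp; the last joint's range is limited). The gripper opens to 85 mm and grips with 20 to 120 N. Pads are 22 mm wide; open, the fingers measure 114 mm over their backs; the gripper's body (76 mm by 85 mm) begins 54 mm behind the grasp point. The pads swing forward as they close: fully open they stand 13 mm farther back than shut.
Start: joints at [-0.037, 0.264, 1.604, -0, 1.274, -0.037], TCP at [0.675, -0, 0.256] pointing down, gripper open.
Joint ranges: [-2.63, 2.63], [-0.94, 2.18], [0.31, 2.57], [-1.31, 4.45], [0, 2.66], [-2.55, 2.55]. Speed limits (rad/s): [2.57, 2.57, 3.14, 3.14, 3.14, 3.14].

## Interface

Orientations are given as a rotation vector (axis times angle).
In Python, from workcell import bot gives the robot as it stands.
- The arm moves only by the shell command python3 -m jog 'ROWS' [FORCE]. ROWS is JSON, a list of rows, each a list of 5 numbers: the shift along the world's x, y, z in mm, then the turn about the world's z in degrees, then the finger opening in mm, from 0 to 85.4. A call has exactly 10 rows; each row is the pose to reach, as a shift and turn from the pose commanded when the call began; what a row does not reach only later rows make up. A row lasts 1/8 s, in which the tool goes at most 62.5 mm and 10.7 degrees, less where a joint would pass 70% of its speed; a pose out of reach is approached as far as the arm can. A call with a gripper value outside its range is refused whole. The fingers move at their own pace and stop on an object; FORCE is the grip in N (left out, the last holds). Time passes only in rows, so rows that repeat a pose let the fingers close, or fill a call up. It gives the time, the measured TCP pose, the force and the opening at its end, in the units of the state.
- bot.read_state(): the state, without advancing time (a new reading comes with each control period).
- bot.read_camera(name): name is "scene" or "side" or "wrist"; returns a dict with "pixels" (384x512x3 uint8, red, green, blue), "fx", "fy", "cx", "cy" (pixels), "dist" ([k1, k2, p1, p2, k3] as OpenCV has them; the pictures are not rectified), "R" (3x3) and "t" (3): a world point X has camera coordinates R X + t. Camera axes: x right, y down, z forward; pixel columns grow to the right and rows downward; lengths in m; the calibration is good to about 2 mm. A picture is of the moment at which its call begins. There is no depth.
- bot.finish_job(): hands the job in, once; it reports no verdict.
The state is a dict: "time": time; "q": joint angles; "joint_vel": joint speeds; "joint_torque": joint torques, N m; "tool_pos": TCP position; "tcp_rot": TCP orientation; "wrist_force": force on the tool from outside, world axes, zero at the start; "torque": the same for the moment, N m; "width": opening from 0.0 (shut) to 1.0 (fully open).
Only numpy, scipy, OpenCV 4.12 (cv2) and the standard library are available. Lean on these libraries where they do the work, as an engineer would, in place of code of your own. Each camera call takes 0.05 s, during which the arm holds its last target.

## Task

Loosen the engraving block that holds the nib: roll a fingertip along the knurled rim of its collar, counter-clockwise seen from above, until the collar has gone round two full turns (to within about a quarter of a turn), then take the hand away. Only the fingers do it, with no gripping: do not touch the nib, leave the collar of the empty block as it is, and do not lift or shift anything else on the table.

Things in the scene. Friction and masses are not known exactly. Their poses are not given: they have to be found in the camera images.
- block_a: The steel engraving block that holds the nib, fixed to the table; it does not give way. Origin on its axis at table height. Below the collar its base is 72 mm across (80 mm at the foot); through the collar a fixed head 48 mm across stands up to 60 mm, and two steel jaws on it to 72 mm, which part slightly as the collar is loosened.
- collar_a_center (a point): Centre of the knurled collar of the block that holds the nib: on its vertical axis, half-way up the rim, 42 mm above the table, z up. The collar is a ring 90 mm across the tips of its 30 upright half-round ribs (2 mm high, 9 mm apart); its rim reaches from 31 to 53 mm above the table.
- collar_a (a joint): Angle of the collar of the block that holds the nib: grows as it turns counter-clockwise seen from above (looser), 6.283 a full turn. It starts between 0 (tight, a stop) and 0.3, can go on to 25 (four turns), turns with light dry friction (about 1.4 N at the rim) and stays where it is left.
- collar_a_pip (a point): Top of the small dark round pip (7 mm across, 2 mm high) on the upper face of the collar of the block that holds the nib, 35 mm from the axis; it goes round with the collar, so turns can be counted by it.
- nib: The large brass lettering-nib blank lying level between the jaws on top of its block, 56 mm long (along its y), up to 14 mm wide, from 68 to 75 mm above the table, its narrow point at +y; fixed in the block, and nowhere more than 29 mm from the axis. Its origin is on the block's axis at table height; z up. The other block has nothing between its nearly shut jaws.
- block_b: The steel engraving block that is empty, fixed to the table; it does not give way. Origin on its axis at table height. Below the collar its base is 72 mm across (80 mm at the foot); through the collar a fixed head 48 mm across stands up to 60 mm, and two steel jaws on it to 72 mm, which part slightly as the collar is loosened.
- collar_b_center (a point): Centre of the knurled collar of the block that is empty: on its vertical axis, half-way up the rim, 42 mm above the table, z up. The collar is a ring 90 mm across the tips of its 30 upright half-round ribs (2 mm high, 9 mm apart); its rim reaches from 31 to 53 mm above the table.
- collar_b (a joint): Angle of the collar of the block that is empty: grows as it turns counter-clockwise seen from above (looser), 6.283 a full turn. It starts between 0 (tight, a stop) and 0.3, can go on to 25 (four turns), turns with light dry friction (about 1.4 N at the rim) and stays where it is left.
- ink_mid (a point): Centre of the squat ink jar, 46 mm diameter, 58 mm tall; loose.
- loupe_mid (a point): Centre of the black eye loupe, 38 mm diameter, 34 mm tall; loose.
- cup_mid (a point): Centre of the white paper cup, 82 mm across the rim, 105 mm tall; loose.
- pen_mid (a point): Centre of the black pen lying down, 138 mm long, 13 mm thick; loose.
- marker_mid (a point): Centre of the orange marker lying down, 135 mm long, 12 mm thick; loose.
- tin_mid (a point): Centre of the flat round steel tin, 60 mm diameter, 22 mm tall; loose.
Things that resemble listed ones, but are neither listed nor needed, are in the scene too. What is shaped like the block_a but blue or brown is not meant.

How it is judged:
By the outcome, as a careful person would: the job done as asked, in the order asked, and still so for the second after the job is handed in, with the robot touching nothing.
It also fails if it takes over 72 s, if anything falls off the work surface, if the arm or the gripper's body presses on something with over 40 N, if the wrist force passes 120 N, or if a joint passes its speed limit or range.

## Working session

There is one attempt and no reset: what is moved stays moved. The work goes in short steps, Python scripts to look and compute and a shell command to move; the robot and the scene stay as the last step left them, time stands still between calls to the robot, and variables do not carry over. Pictures are saved under pics/ and viewed, and the job is handed in when it is done.

```bash
mkdir -p pics; ls; python3 - <<'E'
from workcell import bot
import cv2
s=bot.read_state();print(s)
for n in ("scene","side","wrist"):
    c=bot.read_camera(n)
    cv2.imwrite(f"pics/{n}0.png",c["pixels"][:,:,::-1])
    print(n,c["fx"],c["fy"],c["cx"],c["cy"],c["dist"],c["R"],c["t"])
E
```

```text
pics
{'time': 0.0, 'q': array([-3.69217955e-02,  2.64768620e-01,  1.60533453e+00,  3.26100855e-05,
        1.27369648e+00, -3.69082544e-02]), 'joint_vel': array([ 0.00017113, -0.00050006,  0.00055793, -0.00197359,  0.0003729 ,
       -0.00176259]), 'joint_torque': array([ 6.10465631e-04, -5.15121067e+01, -3.67308676e+01, -4.07824507e-05,
        1.31324201e-02,  1.46811578e-05]), 'tool_pos': array([6.74345832e-01, 1.76718909e-05, 2.54972848e-01]), 'tcp_rot': array([-1.21072878,  1.21089294, -1.20809066]), 'wrist_force': array([0.36043603, 0.49632814, 0.44817571]), 'torque': array([ 0.01734104, -0.02111716,  0.01927716]), 'width': 0.9994806982066068}
scene 468.65561565999855 468.65561565999855 255.6491804677631 192.21912624218587 [0.00669456 0.         0.         0.         0.        ] [[ 0.56577942  0.82443501 -0.0141619 ]
 [ 0.63163317 -0.44437907 -0.63526906]
 [-0.53003131  0.35047704 -0.77216103]] [-0.29973749 -0.31150853  1.55394574]
side 411.7345508855942 411.7345508855942 260.9430110463303 199.4516211024402 [0.04499499 0.         0.         0.         0.        ] [[ 0.98623541 -0.16526966 -0.00506512]
 [-0.09935377 -0.56784414 -0.81711802]
 [ 0.13216862  0.80637397 -0.57644816]] [-0.56867581  0.10927465  1.04358206]
wrist 335.13436790419166 335.13436790419166 256.7460594197855 194.42500127376184 [0.00569146 0.         0.         0.         0.        ] [[ 9.99996847e-01 -1.72688855e-04 -2.50528372e-03]
 [ 5.80497909e-04 -9.54716289e-01  2.97517177e-01]
 [-2.44321308e-03 -2.97517693e-01 -9.54713178e-01]] [-0.67326866 -0.03856532  0.37997666]
```

View pics/scene0.png

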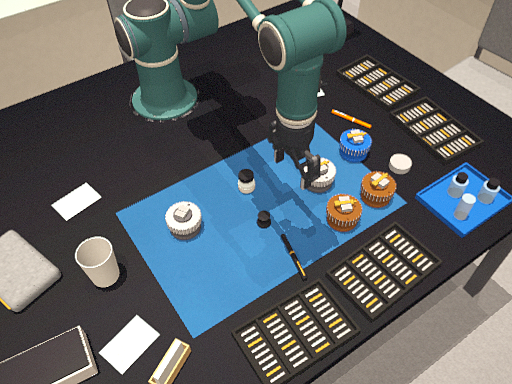

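View pics/side0.png

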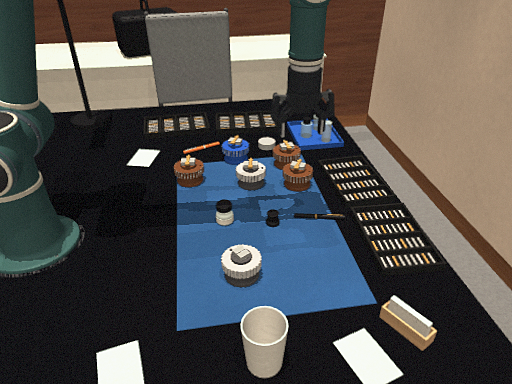

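View pics/wrist0.png

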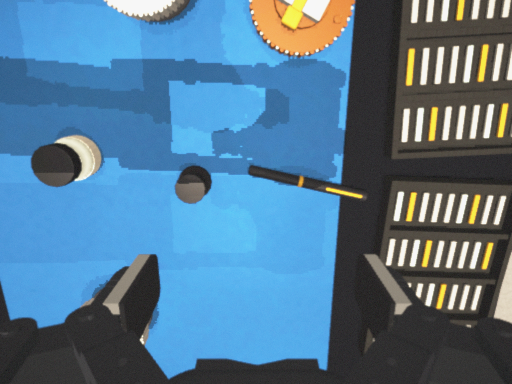

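```bash
cat > h.py <<'E'
from workcell import bot
import cv2, numpy as np
def ray(c,u,v):
    K=np.array([[c["fx"],0,c["cx"]],[0,c["fy"],c["cy"]],[0,0,1]])
    p=cv2.undistortPoints(np.array([[[u,v]]],float),K,np.array(c["dist"]))[0,0]
    R=np.array(c["R"]);t=np.array(c["t"])
    return -R.T@t, R.T@np.array([p[0],p[1],1.])
def onz(c,u,v,z):
    o,d=ray(c,u,v); return o+d*(z-o[2])/d[2]
def proj(c,X):
    K=np.array([[c["fx"],0,c["cx"]],[0,c["fy"],c["cy"]],[0,0,1]])
    R=np.array(c["R"]);t=np.array(c["t"])
    return cv2.projectPoints(np.array(X,float).reshape(-1,1,3),cv2.Rodrigues(R)[0],t,K,np.array(c["dist"]))[0].reshape(-1,2)
def crop(c,x0,y0,x1,y1,k,f):
    im=c["pixels"][y0:y1,x0:x1,::-1]
    cv2.imwrite(f,cv2.resize(im,None,fx=k,fy=k,interpolation=cv2.INTER_CUBIC))
E
python3 - <<'E'
from h import *
c=bot.read_camera("scene");s=bot.read_camera("side")
crop(c,230,110,430,240,4,"pics/sc1.png"); crop(s,160,120,330,290,3,"pics/sd1.png")
for n,cc,pts in(("scene",c,{"whiteA":(320,170),"blue":(355,143),"br1":(378,185),"br2":(343,209),"whiteB":(183,217),"jar":(246,182),"loupe":(263,219),"tin":(400,163)}),("side",s,{"whiteA":(251,170),"blue":(235,148),"brL":(190,169),"brR":(297,172),"brF":(287,152),"whiteB":(241,261)})):
    for k,(u,v) in pts.items(): print(n,k,onz(cc,u,v,.053).round(3))
E
```

```text
scene whiteA [0.578 0.18  0.053]
scene blue [0.555 0.327 0.053]
scene br1 [0.706 0.27  0.053]
scene br2 [0.714 0.142 0.053]
scene whiteB [ 0.503 -0.202  0.053]
scene jar [ 0.498 -0.008  0.053]
scene loupe [ 0.623 -0.041  0.053]
scene tin [0.683 0.374 0.053]
side whiteA [0.575 0.17  0.053]
side blue [0.544 0.315 0.053]
side brL [0.397 0.207 0.053]
side brR [0.707 0.135 0.053]
side brF [0.705 0.26  0.053]
side whiteB [ 0.497 -0.21   0.053]
```

View pics/sc1.png

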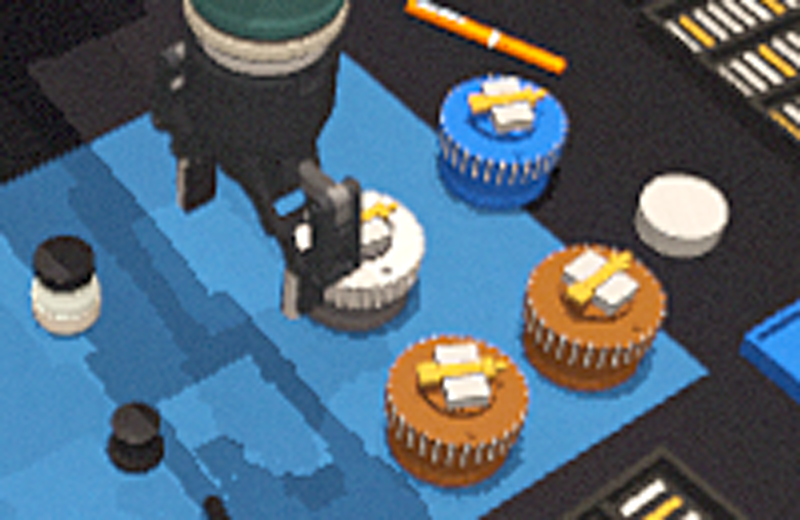

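View pics/sd1.png

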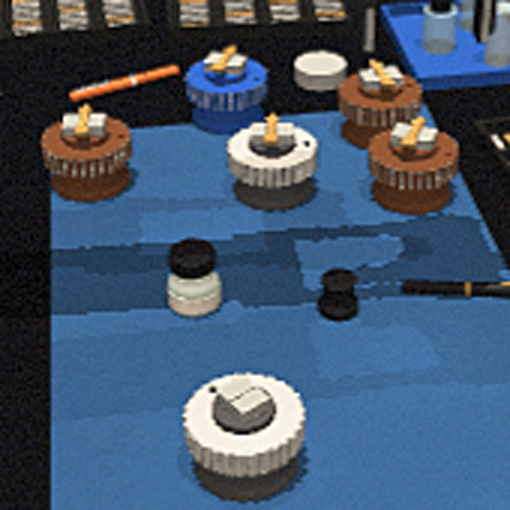

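```bash
python3 -m jog '[[-25,25,0,0,0],[-50,50,0,0,0],[-75,75,0,0,0],[-100,100,0,0,0],[-100,100,0,0,0],[-100,100,0,0,0],[-100,100,0,0,0],[-100,100,0,0,0],[-100,100,0,0,0],[-100,100,0,0,0]]' 20; python3 - <<'E'
from h import *
for n in ("wrist","scene","side"):
    c=bot.read_camera(n); cv2.imwrite(f"pics/{n}2.png",c["pixels"][:,:,::-1]); np.save(f"{n}2.npy",c,allow_pickle=True)
print(bot.read_state()["tool_pos"],bot.read_state()["width"],bot.read_state()["wrist_force"])
E
```

```text
time: 1.5
tool_pos: [0.5751, 0.0998, 0.2561]
tcp_rot: [-1.209, 1.21, -1.209]
wrist_force: [-0.2, 0.7, 0.2]
width: 0.0
[0.57501926 0.09995137 0.25625414] -0.0038310840733652538 [-0.68025626 -1.0321292  -0.59644471]
```

View pics/wrist2.png

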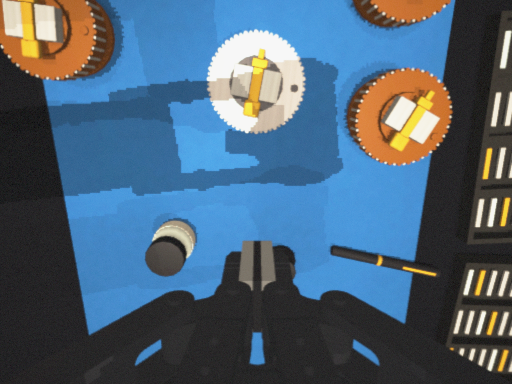

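View pics/side2.png

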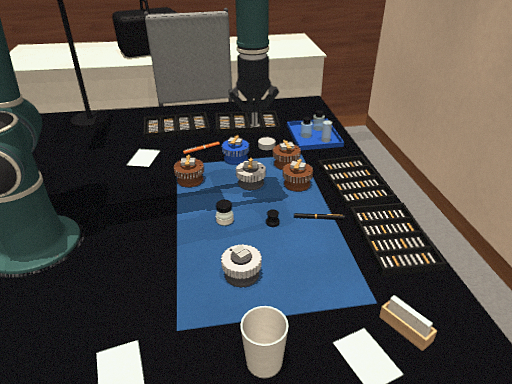

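```bash
cat >> h.py <<'E'
def collar(c,near,z=.053,rad=.05,vmin=120):
    """white/gray-ish pixels near expected centre -> circle fit on plane z (outer hull)"""
    im=c["pixels"].astype(int); mx=im.max(2);mn=im.min(2)
    m=((mx-mn)<45)&(mn>vmin)
    m=m.astype(np.uint8)
    n,l,st,ce=cv2.connectedComponentsWithStats(m)
    u,v=proj(c,[near[0],near[1],z])[0]
    return m,l,st,ce,(u,v)
def circ(P):
    A=np.c_[2*P,np.ones(len(P))]; s=np.linalg.lstsq(A,(P**2).sum(1),rcond=None)[0]
    return s[0],s[1],np.sqrt(s[2]+s[0]**2+s[1]**2)
E
python3 - <<'E'
from h import *
for n in("wrist","scene","side"):
    c=np.load(f"{n}2.npy",allow_pickle=True).item()
    im=c["pixels"].astype(int)
    hs=cv2.cvtColor(c["pixels"],cv2.COLOR_RGB2HSV)
    m=((hs[...,1]<70)&(hs[...,2]>90)).astype(np.uint8)
    near=(.573,.172)
    u,v=proj(c,[*near,.053])[0]
    yy,xx=np.mgrid[:384,:512]
    P=np.array([onz(c,a,b,.053)[:2] for a,b in zip(xx[m>0],yy[m>0]) if abs(a-u)<90 and abs(b-v)<90])
    P=P[np.hypot(*(P-near).T)<.065]
    h=cv2.convexHull((P*1e5).astype(np.float32))[:,0]/1e5
    print(n,u,v,len(P),circ(h),h.min(0),h.max(0))
E
```

```text
wrist 255.02054379939761 94.31691650648436 7016 (np.float64(0.5738049066203968), np.float64(0.18125371112773048), np.float64(0.04470865740000537)) [0.5291661  0.13689156] [0.61859393 0.22622585]
scene 316.7516862191444 170.18423663193744 715 (np.float64(0.5784808301599489), np.float64(0.17150332679617095), np.float64(0.05134996690262364)) [0.5269106  0.11552299] [0.63508636 0.22349834]
side 250.1197104164724 169.71348538204612 440 (np.float64(0.5743818861467891), np.float64(0.16886601022911174), np.float64(0.05261406987990418)) [0.5274118  0.10791755] [0.61940765 0.22663698]
```

```bash
python3 -m jog '[[0,0,-35,0,0],[0,0,-70,0,0],[0,0,-105,0,0],[0,0,-140,0,0],[0,0,-170,0,0],[0,0,-190,0,0],[-1,0,-200,0,0],[-1,5,-200,0,0],[-1,5,-200,0,0],[-1,5,-200,0,0]]'; python3 - <<'E'
from h import *
c=np.load("wrist2.npy",allow_pickle=True).item()
print("pip ang0",(lambda p:np.degrees(np.arctan2(p[1]-.1813,p[0]-.5738)))(onz(c,295,88,.055)))
for n in ("wrist","scene","side"):
    c=bot.read_camera(n); np.save(f"{n}3.npy",c,allow_pickle=True)
    if n=="wrist": cv2.imwrite(f"pics/{n}3.png",c["pixels"][:,:,::-1])
    else:
        u,v=proj(c,[.5735,.15,.06])[0].astype(int); crop(c,u-70,v-70,u+70,v+60,5,f"pics/{n}3.png")
print(bot.read_state()["tool_pos"],bot.read_state()["wrist_force"])
E
```

```text
time: 2.9
tool_pos: [0.575, 0.1053, 0.0576]
tcp_rot: [-1.207, 1.207, -1.21]
wrist_force: [-1.3, -0.2, 0.2]
width: 0.003
pip ang0 -6.1636874710754865
[0.57447561 0.10504494 0.05700202] [ 0.582467   -0.69604092  0.04256258]
```

View pics/wrist3.png

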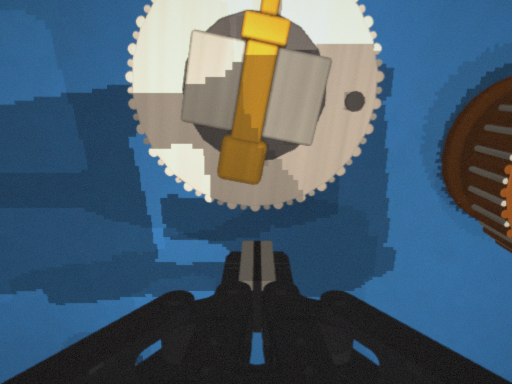

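View pics/scene3.png

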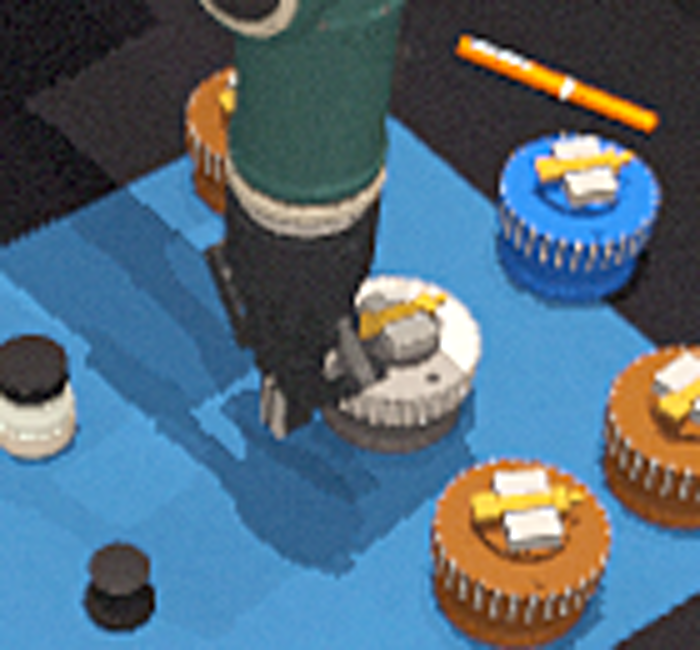

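View pics/side3.png

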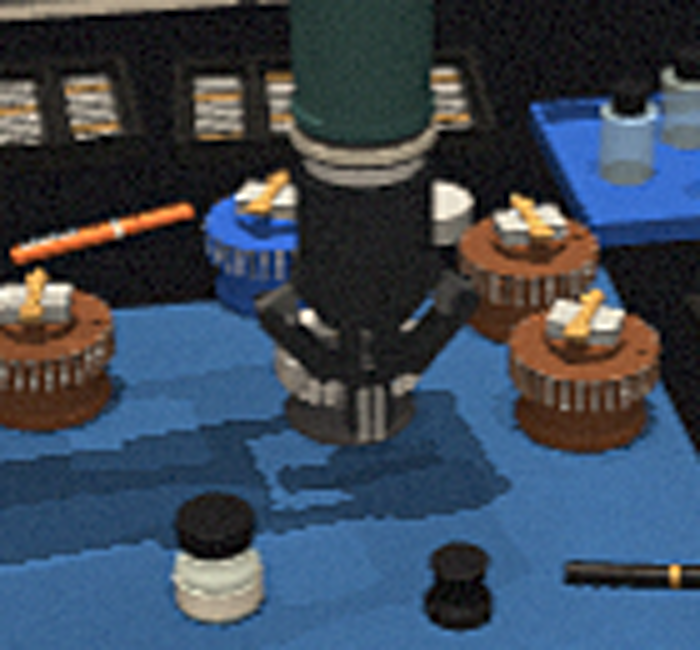

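```bash
python3 -m jog '[[0,5,0,0,0],[0,10,0,0,0],[0,14,0,0,0],[-1,16,0,0,0],[-1,17,0,0,0],[-1,18,0,0,0],[-1,19,0,0,0],[-1,20,0,0,0],[-1,20,0,0,0],[-1,20,0,0,0]]'; python3 - <<'E'
from h import *
for i in range(3):
    c=bot.read_camera("wrist"); s=bot.read_state(); print(s["tool_pos"],s["wrist_force"],s["torque"])
crop(c,150,130,360,300,3.5,"pics/w4.png")
E
```

```text
time: 4.3
tool_pos: [0.573, 0.1249, 0.0563]
tcp_rot: [-1.209, 1.209, -1.209]
wrist_force: [0.4, -0.1, 0.1]
width: 0.002
[0.57300404 0.12495638 0.05627662] [-0.22823478  0.63764369 -0.33946155] [0.03746562 0.01297511 0.0108677 ]
[0.57300735 0.12495755 0.05628839] [-0.94654713 -0.02713877  0.67888369] [0.02310677 0.00225076 0.04327694]
[0.57300107 0.12495927 0.05627826] [ 0.44149504 -0.29425803  0.91217309] [ 0.05625336 -0.01428524 -0.00985746]
```

View pics/w4.png

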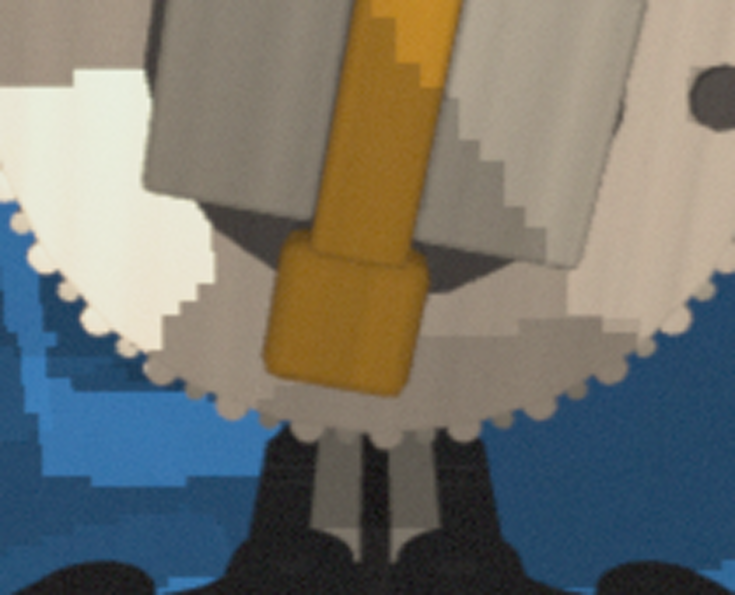

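```bash
python3 -m jog '[[0,1,0,0,0],[0,1,0,0,0],[0,2,0,0,0],[0,2,0,0,0],[0,2,0,0,0],[0,2,0,0,0],[0,2,0,0,0],[0,2,0,0,0],[0,2,0,0,0],[0,2,0,0,0]]'; python3 - <<'E'
from h import *
for i in range(3):
    c=bot.read_camera("wrist"); s=bot.read_state(); print(s["tool_pos"],s["wrist_force"])
E
```

```text
time: 5.7
tool_pos: [0.573, 0.1255, 0.0563]
tcp_rot: [-1.211, 1.208, -1.21]
wrist_force: [0.1, -6.9, 1.7]
width: -0.001
[0.57301362 0.12550964 0.05629027] [ 1.05365097 -7.38921316  0.92412802]
[0.57298084 0.12552437 0.05628013] [-0.55325841 -6.90524385 -0.13427864]
[0.57299948 0.12552842 0.05628002] [-0.49407549 -6.8856372   1.08805836]
```

```bash
python3 -m jog '[[9.4,0.8,0,10,0],[18.5,3.3,0,20,0],[27,7.2,0,30,0],[34.7,12.6,0,40,0],[38.2,15.8,0,45,0],[38.2,15.8,0,45,0],[38.2,15.8,0,45,0],[38.2,15.8,0,45,0],[46.7,7.3,0,45,0],[46.7,7.3,0,45,0]]'; cat >> h.py <<'E'
C=np.array([.5737,.1813])
def pip():
    c=bot.read_camera("wrist")
    uvr=[]
    im=c["pixels"]; g=im.max(2).astype(float)
    best=[]
    for a in range(0,360,1):
        X=[C[0]+.035*np.cos(np.radians(a)),C[1]+.035*np.sin(np.radians(a)),.055]
        u,v=proj(c,X)[0]
        if 3<u<508 and 3<v<380: best.append((g[int(v)-2:int(v)+3,int(u)-2:int(u)+3].mean(),a))
    best.sort(); return c,best[:6],len(best)
E
python3 - <<'E'
from h import *
c,b,n=pip(); print(b,n)
s=bot.read_state(); print(s["tool_pos"],s["wrist_force"])
cv2.imwrite("pics/w5.png",c["pixels"][:,:,::-1])
E
```

```text
time: 7.1
tool_pos: [0.6203, 0.1341, 0.0564]
tcp_rot: [-1.481, 0.615, -0.615]
wrist_force: [-0.0, 0.5, 1.1]
width: 0.005
[(np.float64(68.56), 38), (np.float64(68.6), 39), (np.float64(68.6), 41), (np.float64(68.68), 40), (np.float64(69.24), 37), (np.float64(69.32), 42)] 360
[0.61981472 0.1343002  0.05625411] [-0.93854602 -0.90647569 -0.72493516]
```

View pics/w5.png

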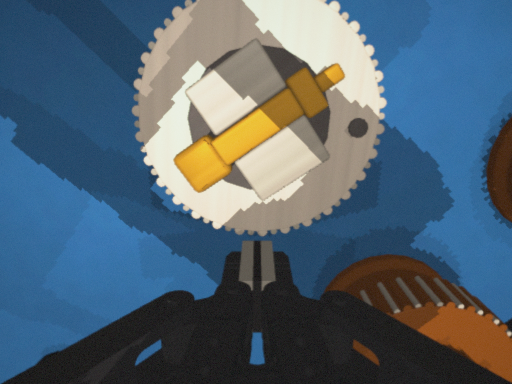

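```bash
python3 - <<'E'
import numpy as np
def P(t,r): t=np.radians(t); return r*np.array([np.sin(t),-np.cos(t)])
o=P(45,66)
print("ret from 66", [list((P(t,r)-o).round(1))+[t-45] for t,r in [(35,66),(25,66),(15,66),(5,66),(-5,66),(-15,66),(-25,66),(-35,66),(-45,66),(-45,58)]])
o=P(-45,58)
print("stroke", [list((P(t,r)-o).round(1))+[t+45] for t,r in [(-45,53.5)]+[(k,53.5) for k in range(-35,50,10)]])
o=P(45,53.5)
print("ret from 53.5", [list((P(t,r)-o).round(1))+[t-45] for t,r in [(45,64)]+[(k,66) for k in range(35,-40,-10)]+[(-45,58)]])
E
```

```text
ret from 66 [[np.float64(-8.8), np.float64(-7.4), -10], [np.float64(-18.8), np.float64(-13.1), -20], [np.float64(-29.6), np.float64(-17.1), -30], [np.float64(-40.9), np.float64(-19.1), -40], [np.float64(-52.4), np.float64(-19.1), -50], [np.float64(-63.8), np.float64(-17.1), -60], [np.float64(-74.6), np.float64(-13.1), -70], [np.float64(-84.5), np.float64(-7.4), -80], [np.float64(-93.3), np.float64(0.0), -90], [np.float64(-87.7), np.float64(5.7), -90]]
stroke [[np.float64(3.2), np.float64(3.2), 0], [np.float64(10.3), np.float64(-2.8), 10], [np.float64(18.4), np.float64(-7.5), 20], [np.float64(27.2), np.float64(-10.7), 30], [np.float64(36.3), np.float64(-12.3), 40], [np.float64(45.7), np.float64(-12.3), 50], [np.float64(54.9), np.float64(-10.7), 60], [np.float64(63.6), np.float64(-7.5), 70], [np.float64(71.7), np.float64(-2.8), 80], [np.float64(78.8), np.float64(3.2), 90]]
ret from 53.5 [[np.float64(7.4), np.float64(-7.4), 0], [np.float64(0.0), np.float64(-16.2), -10], [np.float64(-9.9), np.float64(-22.0), -20], [np.float64(-20.7), np.float64(-25.9), -30], [np.float64(-32.1), np.float64(-27.9), -40], [np.float64(-43.6), np.float64(-27.9), -50], [np.float64(-54.9), np.float64(-25.9), -60], [np.float64(-65.7), np.float64(-22.0), -70], [np.float64(-75.7), np.float64(-16.2), -80], [np.float64(-78.8), np.float64(-3.2), -90]]
```

```bash
python3 -m jog '[[-8.8,-7.4,0,-10,0],[-18.8,-13.1,0,-20,0],[-29.6,-17.1,0,-30,0],[-40.9,-19.1,0,-40,0],[-52.4,-19.1,0,-50,0],[-63.8,-17.1,0,-60,0],[-74.6,-13.1,0,-70,0],[-84.5,-7.4,0,-80,0],[-93.3,0,0,-90,0],[-87.7,5.7,0,-90,0]]'
python3 -m jog '[[3.2,3.2,0,0,0],[10.3,-2.8,0,10,0],[18.4,-7.5,0,20,0],[27.2,-10.7,0,30,0],[36.3,-12.3,0,40,0],[45.7,-12.3,0,50,0],[54.9,-10.7,0,60,0],[63.6,-7.5,0,70,0],[71.7,-2.8,0,80,0],[78.8,3.2,0,90,0]]'
python3 - <<'E'
from h import *
c,b,n=pip(); print(b,n)
s=bot.read_state(); print(s["time"],s["tool_pos"],s["wrist_force"])
cv2.imwrite("pics/w6.png",c["pixels"][:,:,::-1])
E
```

```text
time: 8.4
tool_pos: [0.5308, 0.1405, 0.056]
tcp_rot: [-0.732, 1.759, -1.758]
wrist_force: [0.3, -1.0, -0.4]
width: 0.002
time: 9.65
tool_pos: [0.6129, 0.1413, 0.056]
tcp_rot: [-1.486, 0.605, -0.61]
wrist_force: [3.3, -5.2, -2.3]
width: 0.002
[(np.float64(71.76), 129), (np.float64(71.88), 131), (np.float64(71.88), 132), (np.float64(71.96), 130), (np.float64(72.0), 133), (np.float64(72.56), 134)] 360
9.7 [0.61387664 0.1422414  0.05625861] [ 3.95731113 -5.12122138 -3.84274963]
```

View pics/w6.png

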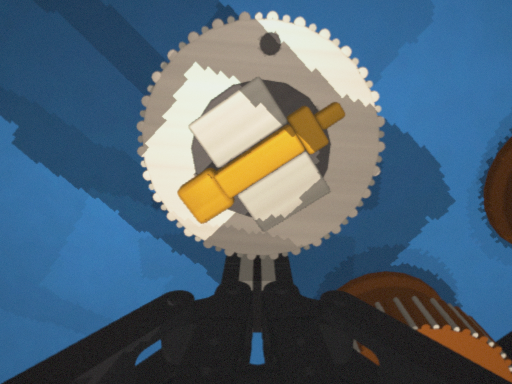

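```bash
python3 -m jog '[[7.4,-7.4,0,0,0],[0,-16.2,0,-10,0],[-9.9,-22,0,-20,0],[-20.7,-25.9,0,-30,0],[-32.1,-27.9,0,-40,0],[-43.6,-27.9,0,-50,0],[-54.9,-25.9,0,-60,0],[-65.7,-22,0,-70,0],[-75.7,-16.2,0,-80,0],[-78.8,-3.2,0,-90,0]]'
python3 -m jog '[[3.2,3.2,0,0,0],[10.3,-2.8,0,10,0],[18.4,-7.5,0,20,0],[27.2,-10.7,0,30,0],[36.3,-12.3,0,40,0],[45.7,-12.3,0,50,0],[54.9,-10.7,0,60,0],[63.6,-7.5,0,70,0],[71.7,-2.8,0,80,0],[78.8,3.2,0,90,0]]'
python3 - <<'E'
from h import *
c,b,n=pip(); print(b,n)
s=bot.read_state(); print(s["time"],s["tool_pos"],s["wrist_force"])
cv2.imwrite("pics/w7.png",c["pixels"][:,:,::-1])
E
```

```text
time: 10.95
tool_pos: [0.5319, 0.1398, 0.0564]
tcp_rot: [-0.725, 1.764, -1.764]
wrist_force: [0.8, -0.6, 0.3]
width: 0.001
time: 12.2
tool_pos: [0.6129, 0.1412, 0.0561]
tcp_rot: [-1.486, 0.604, -0.609]
wrist_force: [2.7, -4.1, -3.9]
width: -0.0
[(np.float64(114.08), 225), (np.float64(114.6), 224), (np.float64(114.96), 223), (np.float64(115.4), 226), (np.float64(116.08), 222), (np.float64(116.72), 221)] 360
12.25 [0.61383592 0.14216161 0.05633718] [ 3.97895117 -3.7254597  -3.86424136]
```

View pics/w7.png

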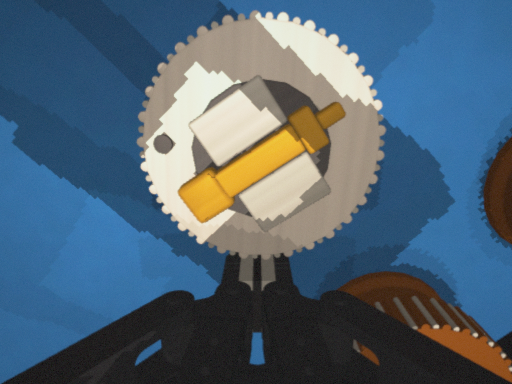

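```bash
python3 -m jog '[[7.4,-7.4,0,0,0],[0,-16.2,0,-10,0],[-9.9,-22,0,-20,0],[-20.7,-25.9,0,-30,0],[-32.1,-27.9,0,-40,0],[-43.6,-27.9,0,-50,0],[-54.9,-25.9,0,-60,0],[-65.7,-22,0,-70,0],[-75.7,-16.2,0,-80,0],[-78.8,-3.2,0,-90,0]]'
python3 -m jog '[[3.2,3.2,0,0,0],[10.3,-2.8,0,10,0],[18.4,-7.5,0,20,0],[27.2,-10.7,0,30,0],[36.3,-12.3,0,40,0],[45.7,-12.3,0,50,0],[54.9,-10.7,0,60,0],[63.6,-7.5,0,70,0],[71.7,-2.8,0,80,0],[78.8,3.2,0,90,0]]'
python3 - <<'E'
from h import *
c,b,n=pip(); print(b,n)
s=bot.read_state(); print(s["time"],s["tool_pos"],s["wrist_force"])
cv2.imwrite("pics/w8.png",c["pixels"][:,:,::-1])
E
python3 -m jog '[[7.4,-7.4,0,0,0],[0,-16.2,0,-10,0],[-9.9,-22,0,-20,0],[-20.7,-25.9,0,-30,0],[-32.1,-27.9,0,-40,0],[-43.6,-27.9,0,-50,0],[-54.9,-25.9,0,-60,0],[-65.7,-22,0,-70,0],[-75.7,-16.2,0,-80,0],[-78.8,-3.2,0,-90,0]]'
python3 -m jog '[[3.2,3.2,0,0,0],[10.3,-2.8,0,10,0],[18.4,-7.5,0,20,0],[27.2,-10.7,0,30,0],[36.3,-12.3,0,40,0],[45.7,-12.3,0,50,0],[54.9,-10.7,0,60,0],[63.6,-7.5,0,70,0],[71.7,-2.8,0,80,0],[78.8,3.2,0,90,0]]'
python3 - <<'E'
from h import *
c,b,n=pip(); print(b,n)
s=bot.read_state(); print(s["time"],s["tool_pos"],s["wrist_force"])
cv2.imwrite("pics/w9.png",c["pixels"][:,:,::-1])
E
```

```text
time: 13.5
tool_pos: [0.5318, 0.1394, 0.0563]
tcp_rot: [-0.725, 1.764, -1.763]
wrist_force: [-0.0, -0.1, 0.1]
width: -0.002
time: 14.75
tool_pos: [0.6127, 0.1409, 0.0561]
tcp_rot: [-1.486, 0.604, -0.608]
wrist_force: [3.1, -5.4, -2.3]
width: -0.001
[(np.float64(61.48), 312), (np.float64(61.6), 313), (np.float64(61.6), 315), (np.float64(61.68), 314), (np.float64(61.8), 316), (np.float64(61.88), 317)] 360
14.8 [0.61374364 0.14186954 0.05634355] [ 4.53404716 -4.09747316 -2.59120394]
time: 16.05
tool_pos: [0.5318, 0.1394, 0.0564]
tcp_rot: [-0.726, 1.764, -1.763]
wrist_force: [0.5, 0.6, 0.1]
width: 0.0
time: 17.3
tool_pos: [0.6128, 0.1411, 0.0562]
tcp_rot: [-1.486, 0.604, -0.608]
wrist_force: [3.1, -4.2, -1.8]
width: 0.001
[(np.float64(68.84), 46), (np.float64(69.04), 47), (np.float64(69.12), 44), (np.float64(69.16), 45), (np.float64(69.24), 48), (np.float64(69.32), 42)] 360
17.35 [0.61372396 0.14208819 0.05640295] [ 3.38371785 -3.73639027 -3.34750822]
```

View pics/w9.png

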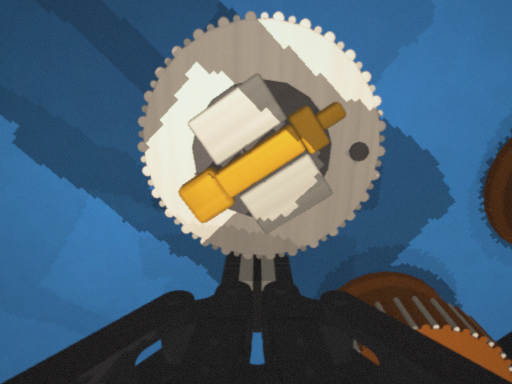

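```bash
python3 -m jog '[[7.4,-7.4,0,0,0],[0,-16.2,0,-10,0],[-9.9,-22,0,-20,0],[-20.7,-25.9,0,-30,0],[-32.1,-27.9,0,-40,0],[-43.6,-27.9,0,-50,0],[-54.9,-25.9,0,-60,0],[-65.7,-22,0,-70,0],[-75.7,-16.2,0,-80,0],[-78.8,-3.2,0,-90,0]]'
python3 -m jog '[[3.2,3.2,0,0,0],[10.3,-2.8,0,10,0],[18.4,-7.5,0,20,0],[27.2,-10.7,0,30,0],[36.3,-12.3,0,40,0],[45.7,-12.3,0,50,0],[54.9,-10.7,0,60,0],[63.6,-7.5,0,70,0],[71.7,-2.8,0,80,0],[78.8,3.2,0,90,0]]'
python3 - <<'E'
from h import *
c,b,n=pip(); print(b,n)
s=bot.read_state(); print(s["time"],s["tool_pos"],s["wrist_force"])
cv2.imwrite("pics/w10.png",c["pixels"][:,:,::-1])
E
python3 -m jog '[[7.4,-7.4,0,0,0],[0,-16.2,0,-10,0],[-9.9,-22,0,-20,0],[-20.7,-25.9,0,-30,0],[-32.1,-27.9,0,-40,0],[-43.6,-27.9,0,-50,0],[-54.9,-25.9,0,-60,0],[-65.7,-22,0,-70,0],[-75.7,-16.2,0,-80,0],[-78.8,-3.2,0,-90,0]]'
python3 -m jog '[[3.2,3.2,0,0,0],[10.3,-2.8,0,10,0],[18.4,-7.5,0,20,0],[27.2,-10.7,0,30,0],[36.3,-12.3,0,40,0],[45.7,-12.3,0,50,0],[54.9,-10.7,0,60,0],[63.6,-7.5,0,70,0],[71.7,-2.8,0,80,0],[78.8,3.2,0,90,0]]'
python3 - <<'E'
from h import *
c,b,n=pip(); print(b,n)
s=bot.read_state(); print(s["time"],s["tool_pos"],s["wrist_force"])
cv2.imwrite("pics/w11.png",c["pixels"][:,:,::-1])
E
```

```text
time: 18.6
tool_pos: [0.5315, 0.1394, 0.0563]
tcp_rot: [-0.725, 1.765, -1.764]
wrist_force: [1.8, -0.4, -0.3]
width: 0.001
time: 19.85
tool_pos: [0.6127, 0.1408, 0.0561]
tcp_rot: [-1.486, 0.604, -0.609]
wrist_force: [3.2, -4.8, -3.1]
width: 0.003
[(np.float64(71.52), 133), (np.float64(71.68), 134), (np.float64(71.68), 136), (np.float64(71.76), 132), (np.float64(71.76), 135), (np.float64(71.84), 137)] 360
19.9 [0.61367817 0.14182968 0.05632848] [ 4.65363301 -3.78718077 -3.49945937]
time: 21.15
tool_pos: [0.5317, 0.1393, 0.0564]
tcp_rot: [-0.725, 1.764, -1.764]
wrist_force: [0.2, -0.0, 0.5]
width: 0.0
time: 22.4
tool_pos: [0.6125, 0.1409, 0.056]
tcp_rot: [-1.486, 0.604, -0.608]
wrist_force: [3.5, -5.4, -3.8]
width: 0.005
[(np.float64(113.32), 229), (np.float64(113.48), 228), (np.float64(114.72), 227), (np.float64(115.64), 226), (np.float64(116.2), 225), (np.float64(116.8), 222)] 360
22.45 [0.61353334 0.14188786 0.05623258] [ 3.57124062 -4.53997362 -3.49226344]
```

View pics/w11.png

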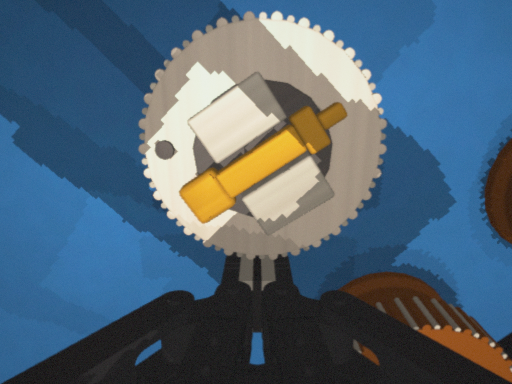

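```bash
python3 -m jog '[[7.4,-7.4,0,0,0],[0,-16.2,0,-10,0],[-9.9,-22,0,-20,0],[-20.7,-25.9,0,-30,0],[-32.1,-27.9,0,-40,0],[-43.6,-27.9,0,-50,0],[-54.9,-25.9,0,-60,0],[-65.7,-22,0,-70,0],[-75.7,-16.2,0,-80,0],[-78.8,-3.2,0,-90,0]]'
python3 -m jog '[[3.2,3.2,0,0,0],[10.3,-2.8,0,10,0],[18.4,-7.5,0,20,0],[27.2,-10.7,0,30,0],[36.3,-12.3,0,40,0],[45.7,-12.3,0,50,0],[54.9,-10.7,0,60,0],[63.6,-7.5,0,70,0],[71.7,-2.8,0,80,0],[78.8,3.2,0,90,0]]'
python3 - <<'E'
from h import *
c,b,n=pip(); print(b,n)
cv2.imwrite("pics/w12.png",c["pixels"][:,:,::-1])
E
python3 -m jog '[[7.4,-7.4,0,0,0],[0,-16.2,0,-10,0],[-9.9,-22,0,-20,0],[-20.7,-25.9,0,-30,0],[-32.1,-27.9,0,-40,0],[-43.6,-27.9,0,-50,0],[-54.9,-25.9,0,-60,0],[-65.7,-22,0,-70,0],[-75.7,-16.2,0,-80,0],[-78.8,-3.2,0,-90,0]]'
python3 - <<'E'
from h import *
c,b,n=pip(); print(b,n)
cv2.imwrite("pics/w13.png",c["pixels"][:,:,::-1])
E
```

```text
time: 23.7
tool_pos: [0.5316, 0.1394, 0.0564]
tcp_rot: [-0.725, 1.765, -1.764]
wrist_force: [-0.1, 0.3, -0.2]
width: -0.003
time: 24.95
tool_pos: [0.6128, 0.141, 0.0562]
tcp_rot: [-1.486, 0.604, -0.609]
wrist_force: [2.6, -4.9, -2.5]
width: 0.003
[(np.float64(61.96), 319), (np.float64(62.08), 320), (np.float64(62.2), 318), (np.float64(62.24), 315), (np.float64(62.28), 316), (np.float64(62.32), 317)] 360
time: 26.25
tool_pos: [0.5317, 0.1393, 0.0563]
tcp_rot: [-0.725, 1.764, -1.764]
wrist_force: [0.4, 0.5, -0.2]
width: -0.005
[(np.float64(78.6), 315), (np.float64(80.28), 316), (np.float64(83.44), 314), (np.float64(87.56), 317), (np.float64(101.64), 318), (np.float64(113.72), 319)] 360
```

View pics/w13.png

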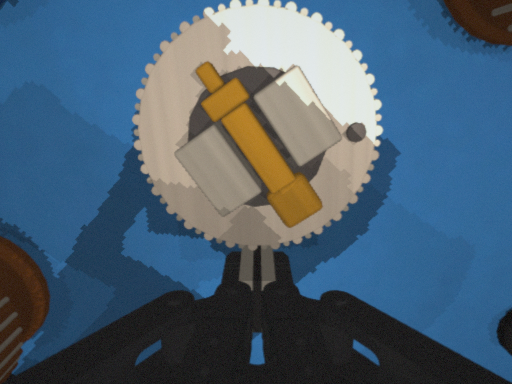

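```bash
python3 -m jog '[[3.2,3.2,0,0,0],[10.3,-2.8,0,10,0],[18.4,-7.5,0,20,0],[27.2,-10.7,0,30,0],[29.9,-11.3,0,33,0],[29.9,-11.3,0,33,0],[29.9,-11.3,0,33,0],[24.4,-37.3,0,33,0],[24.4,-37.3,0,33,0],[24.4,-37.3,0,33,0]]'
python3 - <<'E'
from h import *
c,b,n=pip(); print(b,n)
cv2.imwrite("pics/w14.png",c["pixels"][:,:,::-1])
E
python3 -m jog '[[0,0,20,0,0],[0,0,50,-3,0],[0,-10,85,-8,0],[0,-20,120,-16,0],[0,-30,155,-24,0],[0,-40,190,-33,0],[0,-40,200,-33,0],[0,-40,200,-33,0],[0,-40,200,-33,0],[0,-40,200,-33,0]]'
python3 - <<'E'
from h import *
for n in("scene","side","wrist"):
    c=bot.read_camera(n); cv2.imwrite(f"pics/{n}15.png",c["pixels"][:,:,::-1])
c,b,n=pip(); print(b,n); print(bot.read_state())
E
```

```text
time: 27.55
tool_pos: [0.557, 0.1029, 0.0566]
tcp_rot: [-1.101, 1.362, -1.362]
wrist_force: [-0.1, -0.3, 0.5]
width: -0.001
[(np.float64(81.24), 351), (np.float64(81.4), 350), (np.float64(81.56), 346), (np.float64(81.56), 349), (np.float64(81.64), 352), (np.float64(81.88), 347)] 257
time: 28.85
tool_pos: [0.5555, 0.063, 0.2543]
tcp_rot: [-0.733, 1.761, -1.759]
wrist_force: [-0.9, 0.3, -0.4]
width: -0.001
[(np.float64(184.68), 348), (np.float64(185.72), 346), (np.float64(186.36), 347), (np.float64(190.4), 349), (np.float64(190.4), 350), (np.float64(193.28), 345)] 360
{'time': 29.05, 'q': array([6.78793155e-02, 4.76248663e-02, 1.85361533e+00, 4.79273193e-05,
       1.24166231e+00, 8.52899912e-01]), 'joint_vel': array([-0.00123218, -0.00465526, -0.00561715, -0.00075212, -0.00041276,
       -0.00113176]), 'joint_torque': array([ 3.28633504e-02, -3.89502883e+01, -3.62575328e+01,  2.83706795e-03,
        1.00823896e-02, -2.98029590e-03]), 'tool_pos': array([0.55608809, 0.0627771 , 0.25548458]), 'tcp_rot': array([-0.73061539,  1.76057816, -1.75969937]), 'wrist_force': array([-0.15776431, -0.84534856,  0.16068081]), 'torque': array([-0.00678894, -0.00651329, -0.0245689 ]), 'width': -0.002418930633215322}
```

View pics/w14.png

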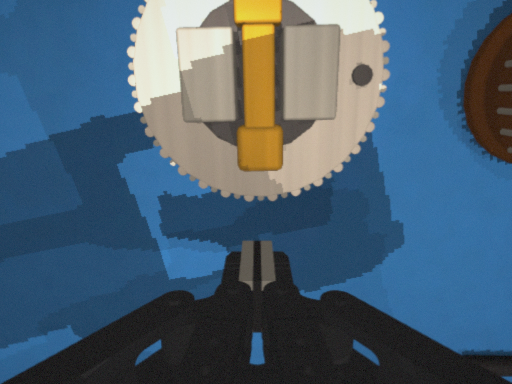

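View pics/scene15.png

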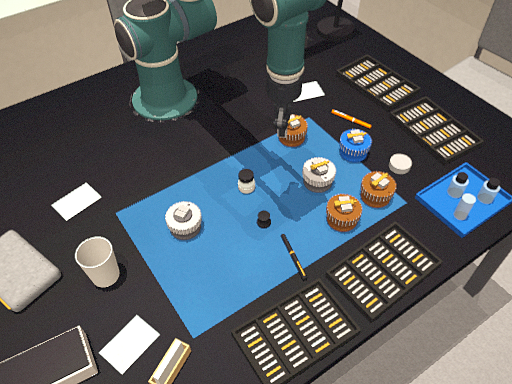

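View pics/side15.png

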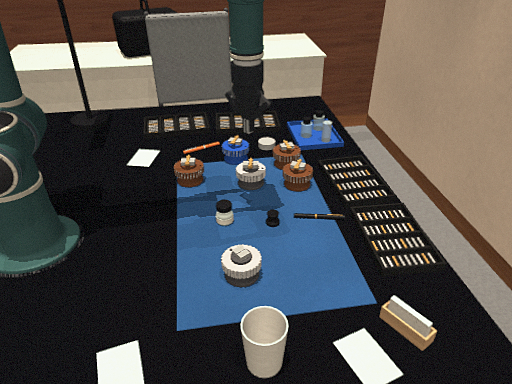

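View pics/wrist15.png

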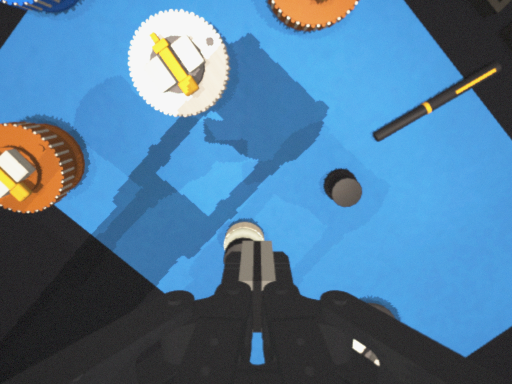

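```bash
python3 -c "
from workcell import bot
print(bot.finish_job())"
```

```text
the job is handed in; nothing more can be done
None
```

The collar of the nib-holding block has gone round about 715° counter-clockwise, roughly 5° short of two full turns, and the hand is clear. I handed the job in at about 29 s on the robot's clock.

- **How it was turned:** I worked on the free side of the block with the gripper kept shut. The closed fingertips pressed the knurled rim at about 5–7 N and rolled it in nine strokes: one of 45°, seven of 90° and one of 33°.
- **Turn count:** The pip was tracked after every stroke. It went from −6° to 348–349° on its second time round. Each 90° stroke turned the collar about 91°, with no sign of slipping.
- **Final checks:** The last pictures show the nib, the empty block's collar and the loose things where they were at the start. I compared these by eye only. The arm is clear of everything, with the wrist force near zero; the highest I read during the job was about 7 N. No check failed or disagreed.

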